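Set out a dispensing station

ROBOT

A 6-joint arm with a two-finger parallel gripper is mounted at the origin on a cart in front of the work surface, level with it; the furniture and walls round the work are solid. World frame = base frame: x ahead of the robot, y to its left, z up, the work surface at z = 0. Lengths are in m, angles in rad, forces in N, time in s.
With the tool pointing down it reaches from about 0.35 to 0.85 m from the base axis. Payload 8.1 kg.
Tool frame: the origin (TCP) lies on the mounting face of the last link; the fingertips stand 186 mm ahead of it and the grasp point (between the pads) lies 167 mm ahead of it; z points along the fingers, y is the line along which they close (so a half turn about z gives the same grasp; the last joint's range is limited). The gripper opens to 93 mm and grips with 3 to 60 N. Pads are 15 mm wide; open, the fingers measure 128 mm over their backs; the gripper's body (75 mm by 188 mm) begins 65 mm behind the grasp point.
Start: joints at [-1.319, 0.13, 1.488, -0, 1.523, -0.085], TCP at [0.198, -0.566, 0.405] pointing down, gripper open.
Joint ranges: [-2.96, 2.96], [-0.89, 2.26], [0.02, 2.5], [-1.34, 4.48], [0, 2.73], [-2.66, 2.66]. Speed limits (rad/s): [2.39, 2.39, 2.79, 3.14, 3.14, 3.14].

INTERFACE

Orientations are given as a rotation vector (axis times angle).
In Python, from plant import * gives the robot as it stands. The module is installed in compiled form; this text tells all that it offers.
- The arm moves only by the tool arm_command, never from a script. Its argument "increments" is a list of rows, each a list of 6 numbers: the shift along the tool's x, y, z in units of 0.2 m (1.0 is 0.2 m), then the turn, a rotation vector about the tool's x, y, z in units of pi rad (1.0 is pi rad). A call has exactly 5 rows; each row is the pose to reach, as a shift and turn from the pose commanded when the call began, along the tool's axes at that moment, turning the shorter way round; what a row does not reach only later rows make up. A row lasts 1/8 s, in which the tool goes at most 62.5 mm and 10.7 degrees, less where a joint would pass 70% of its speed; a pose out of reach is approached as far as the arm can. A call with a number of a shift or a turn outside -1 to 1 is refused whole. A call with a gripper value outside its range is refused whole. "fingers" is the closure, from -1 (fully open) to 1 (shut), set as the call begins (left out, the last holds). The fingers move at their own pace and stop on an object; "force" is the grip in N (left out, the last holds). Time passes only in rows, so rows that repeat a pose let the fingers close, or fill a call up. It gives the time, the measured TCP pose, the force, the opening and the grip force at its end, in the units of the state.
- read_state(): the state, without advancing time (a new reading comes with each control period).
- read_camera(name): name is "scene" or "top" or "wrist"; returns a dict with "image" (480x640x3 uint8, red, green, blue), "fx", "fy", "cx", "cy" (pixels), "k1" (the pictures are not rectified: a ray, as slopes to the right and down, at radius r is drawn at 1 + k1 r^2 times it, then the intrinsics apply), "T" (4x4, takes a point from camera to world coordinates). Camera axes: x right, y down, z forward; pixel columns grow to the right and rows downward; lengths in m; the calibration is good to about 2 mm. A picture is of the moment at which its call begins. There is no depth.
- close_job(): hands the job in; it is judged then, once.
The state is a dict: "t": time; "q": joint angles; "dq": joint speeds; "joint_torque": joint torques, N m; "tool_pos": TCP position; "orientation": TCP orientation; "force": force on the tool from outside, world axes, zero at the start; "wrist_torque": the same for the moment, N m; "opening": finger opening in m; "gripper_force": force on a finger pad.
Only numpy, scipy, OpenCV 4.12 (cv2) and the standard library are available. Lean on these libraries where they do the work, as an engineer would, in place of code of your own. Each camera call takes 0.05 s, during which the arm holds its last target. There are 200 camera calls.

TASK

Set out the dispensing station beside the pocket balance: stand the glass jar on the middle of the balance's weighing pan, the black bottle on the round pad next to the balance, the dropper bottle on the pad farthest from the balance, and the small amber vial on the pad between those two, each upright and centred on its place. Do not tip any of them over, and leave the white-capped white bottle and the blue tip box where they stand.

Things in the scene. Friction and masses are not known exactly. Their poses are not given: they have to be found in the camera images.
- pad_a: Flat round grey pad, 56 mm across, 5 mm high, with two thin white rings on its flat top; fixed to the worktop. One of three alike in a straight row, 72 mm from centre to centre. Origin at the centre of its underside; x runs across the row, away from the robot, y along it, to the robot's left. This is the one at the left end of the row as the robot sees it.
- pad_b: Flat round grey pad, 56 mm across, 5 mm high, with two thin white rings on its flat top; fixed to the worktop. One of three alike in a straight row, 72 mm from centre to centre. Origin at the centre of its underside; x runs across the row, away from the robot, y along it, to the robot's left. This is the middle one.
- pad_c: Flat round grey pad, 56 mm across, 5 mm high, with two thin white rings on its flat top; fixed to the worktop. One of three alike in a straight row, 72 mm from centre to centre. Origin at the centre of its underside; x runs across the row, away from the robot, y along it, to the robot's left. This is the one at the right end of the row as the robot sees it.
- balance: Black pocket balance, 66 mm wide, 118 mm long, fixed beyond the left or right end of the pad row (varies), about 88 mm from the end pad's centre. Origin: centre of its underside; y runs along its length, from the display (-y end) to the pan end. Square metal weighing pan, middle at x = 0, y = 21 mm in its frame, top 13 mm above the worktop.
- tip_box: Blue closed box of pipette tips, 110 x 71 x 59 mm, loose; stands beyond the other end of the row, opposite the balance, about 88 mm from the centre of the end pad, its length across the row. Origin at the centre of its underside, x along its length. A bystander: not to be moved.
- jar: Clear glass jar, open at the top, an upright cylinder 38 mm across and 78 mm high, loose, under 0.2 kg. Grasp it round the body, 45 mm up. Origin at the centre of its underside, z up; round, yaw has no meaning.
- black_bottle: All-black reagent bottle with a black cap: body 32 mm across up to the shoulder at about 45 mm, cap 26 mm across, 64 mm high in all, loose, under 0.1 kg. Grasp it round the body, 28 to 35 mm up. Origin at the centre of its underside, z up; round, yaw has no meaning.
- dropper_bottle: Dropper bottle, orange-red body with a white pointed nozzle: body 33 mm across up to about 40 mm, 73 mm high in all, loose, under 0.1 kg. Grasp it round the body, 25 to 30 mm up. Origin at the centre of its underside, z up; round, yaw has no meaning.
- amber_vial: Small amber vial with a white ribbed cap and a pale label, 25 mm across, 48 mm high, the smallest of the loose things, loose, under 0.1 kg. Grasp it round the body, 25 to 30 mm up. Origin at the centre of its underside, z up; round, yaw has no meaning.
- white_bottle: White bottle with a white ribbed cap and a blue label, 27 mm across, 53 mm high, loose. A bystander standing in the same row as the things to be moved: not to be moved. Origin at the centre of its underside, z up; round, yaw has no meaning.
Not all that is in view belongs to the job. Leave any brown look-alike of the pad_c alone.

How it is judged:
By the outcome, as a careful person would: the job done as asked, in the order asked, and still so for the second after the job is handed in, with the robot touching nothing.
It also fails if it takes over 99 s, if anything falls off the work surface, if the arm or the gripper's body presses on something with over 40 N, if the wrist force passes 120 N, or if a joint passes its speed limit or range.

## Working session

There is one attempt and no reset: what is moved stays moved. The work goes in short steps, Python scripts to look and compute and a tool call to move; the robot and the scene stay as the last step left them, time stands still between calls to the robot, and variables do not carry over. Pictures are saved under pics/ and viewed, at most 14 in all, crops included, and the job is handed in when it is done.

Besides the shell and the picture viewer there is one more tool, called after "Request:" as name(argument=value, ...), one argument or row to a line, values as JSON. arm_command: Moves the arm, as the interface text tells. Shifts and turns lie within -1 to 1; 1 stands for 0.2 m of shift or pi rad of turn. Its arguments: {"type":"object","properties":{"increments":{"type":"array","items":{"type":"array","items":{"type":"number","minimum":-1,"maximum":1}}},"fingers":{"type":"number"},"force":{"type":"number"}},"required":["increments"]}

```bash
mkdir -p pics
cat > h.py <<'E'
from plant import *
import numpy as np, cv2
def grab(n,f=None):
    c=read_camera(n)
    if f: cv2.imwrite('pics/'+f,cv2.cvtColor(c['image'],cv2.COLOR_RGB2BGR))
    return c
def ray(c,u,v):
    K=np.array([[c['fx'],0,c['cx']],[0,c['fy'],c['cy']],[0,0,1.]])
    x,y=cv2.undistortPoints(np.array([[[u,v]]],float),K,np.array([c['k1'],0,0,0.]))[0,0]
    T=np.array(c['T']); return T[:3,3],T[:3,:3]@np.array([x,y,1])
def onz(c,u,v,z=0):
    o,d=ray(c,u,v); return o+d*(z-o[2])/d[2]
E
python3 - <<'E'
from h import *
for n in('top','scene'):
    c=grab(n,n+'0.png'); print(n,c['fx'],c['k1'],np.round(c['T'],3).tolist())
s=read_state(); print(s['t'],s['tool_pos'],s['orientation'],s['opening'])
E
```

```text
top 493.84059117266224 -0.01615637547030701 [[0.011, -0.993, 0.119, 0.443], [-0.999, -0.008, 0.031, 0.071], [-0.03, -0.119, -0.992, 0.876], [0.0, 0.0, 0.0, 1.0]]
scene 449.33486094912513 -0.009896066270073117 [[0.796, -0.228, 0.561, 0.05], [-0.606, -0.315, 0.731, -0.531], [0.01, -0.921, -0.389, 0.387], [0.0, 0.0, 0.0, 1.0]]
0.1 [ 0.19825289 -0.56609353  0.40380762] [-3.09550745e+00 -5.26322503e-01  2.82623366e-04] 0.09306357167885256
```

View pics/top0.png

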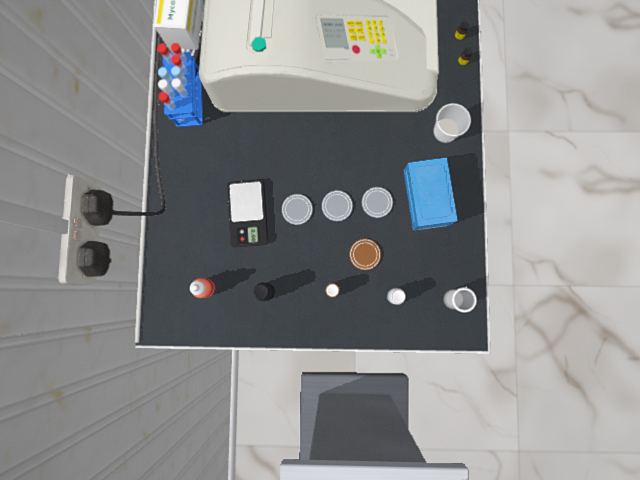

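View pics/scene0.png

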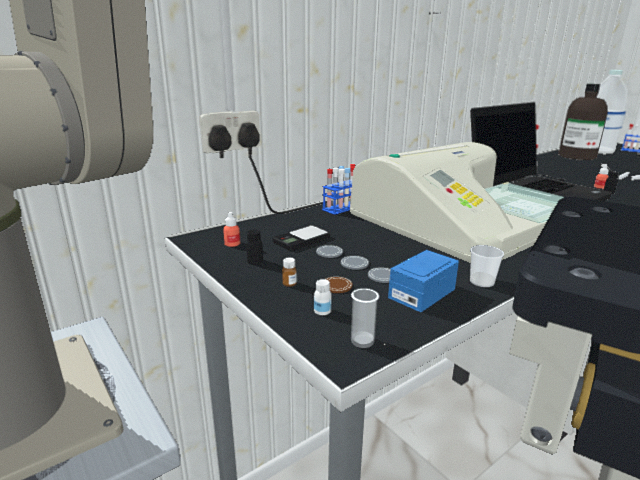

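The top view shows the row from left to right: dropper bottle (202,288), black bottle (264,291), amber vial (332,290), white bottle (397,296) and open clear jar (460,299). The pads are a (297,209), b (337,206) and c (377,202), the balance is at (248,212) with its pan at (246,202), and the tip box is at (431,193).

Look-alikes:
- **Jar:** the translucent beaker at (452,122) versus the tall jar at (460,299). I choose the jar in the row.
- **Amber vial:** the white bottle at (397,296) versus (332,290). I choose (332,290), because the scene view shows it amber at (289,272).
- **Pad:** the brown disc at (365,254) is not used.
- **Dropper bottle:** the far red one in the scene view at (601,178) is not used.

```bash
cat > meas.py <<'E'
from h import *
c=grab('top'); im=c['image']; hsv=cv2.cvtColor(im,cv2.COLOR_RGB2HSV); g=cv2.cvtColor(im,cv2.COLOR_RGB2GRAY)
vis=cv2.cvtColor(im,cv2.COLOR_RGB2BGR)
def blob(mask,box,name,z):
    x0,y0,x1,y1=box; m=np.zeros_like(mask,np.uint8); m[y0:y1,x0:x1]=mask[y0:y1,x0:x1]*255
    cs=cv2.findContours(m,cv2.RETR_EXTERNAL,cv2.CHAIN_APPROX_NONE)[0]; k=max(cs,key=cv2.contourArea)
    cv2.drawContours(vis,[k],-1,(0,255,0),1)
    (u,v),r=cv2.minEnclosingCircle(k); M=cv2.moments(k); uc,vc=M['m10']/M['m00'],M['m01']/M['m00']
    p=onz(c,uc,vc,z); px=c['fx']/(c['T'][2][3]-z)
    (rc,(w,h),a)=cv2.minAreaRect(k)
    print(name,'px',round(uc,1),round(vc,1),'size mm',round(w/px*1e3,1),round(h/px*1e3,1),'ang',round(a,1),'pos',np.round(p,4)); return p
w=(hsv[...,1]<60)&(g>105)
for n,b in dict(a=(280,190,316,227),b=(318,188,357,224),c=(358,184,396,220)).items(): blob(w,b,'pad_'+n,.005)
blob(w&(g>150),(226,178,268,225),'pan',.013)
blob((hsv[...,1]>100)&(hsv[...,0]>95)&(hsv[...,0]<125),(395,150,465,235),'box',.059)
blob(g>60,(440,280,482,318),'jar rim',.078)
blob(g>120,(320,280,345,300),'amber cap',.048)
blob(g>120,(384,284,408,308),'white',.053)
blob((hsv[...,1]>110)&(g>70)|(g>120),(185,275,220,302),'dropper all',.04)
blob(g>175,(185,275,220,302),'dropper nozzle',.06)
blob(g<28,(250,278,277,304),'black',.05)
a=cv2.resize(vis[175:325,175:485],None,fx=2.5,fy=2.5,interpolation=cv2.INTER_CUBIC); cv2.imwrite('pics/m1.png',a)
E
python3 meas.py
```

```text
pad_a px 296.6 208.9 size mm 52.9 52.9 ang 90.0 pos [0.5881 0.1375 0.005 ]
pad_b px 336.7 205.2 size mm 52.9 54.7 ang 90.0 pos [0.5952 0.066  0.005 ]
pad_c px 376.8 201.9 size mm 52.9 52.9 ang 90.0 pos [ 0.6017 -0.0055  0.005 ]
pan px 245.7 201.5 size mm 66.5 55.0 ang 86.4 pos [0.5995 0.228  0.013 ]
box px 429.9 193.2 size mm 114.0 76.7 ang 80.8 pos [ 0.6071 -0.0894  0.059 ]
jar rim px 458.3 300.4 size mm 66.2 59.8 ang -0.0 pos [ 0.4303 -0.128   0.078 ]
amber cap px 331.9 289.9 size mm 20.1 20.1 ang 90.0 pos [0.4447 0.0731 0.048 ]
white px 395.9 296.1 size mm 29.5 26.3 ang 18.4 pos [ 0.4357 -0.0323  0.053 ]
dropper all px 201.7 287.8 size mm 32.2 40.6 ang 90.0 pos [0.4458 0.294  0.04  ]
dropper nozzle px 196.1 287.9 size mm 23.1 19.8 ang 90.0 pos [0.4454 0.2979 0.06  ]
black px 273.3 291.7 size mm 2.4 1.2 ang 45.0 pos [0.4407 0.1706 0.05  ]
```

View pics/m1.png

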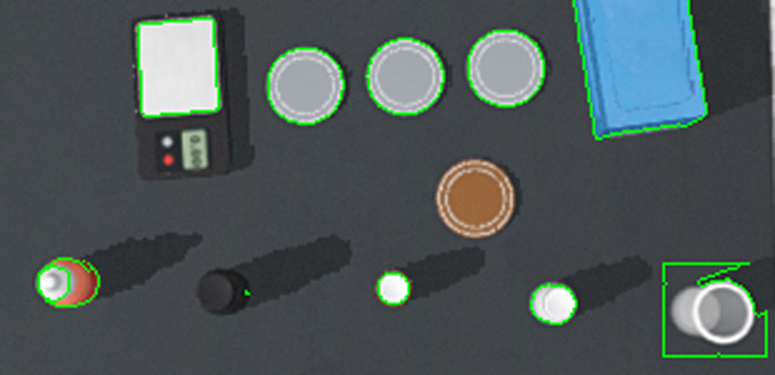

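The crop confirms the choices: jar rim at about (464,300), black bottle near (262,292), amber cap at (332,290), dropper bottle near (199,288). Pad spacing measures 71.8 mm, which matches the given 72 mm. I'm moving towards the jar.

Request:
arm_command(
  increments=[
    [0.2, -0.18, 0, 0, 0, -0.05],
    [0.4, -0.36, 0, 0, 0, -0.1],
    [0.6, -0.54, 0, 0, 0, -0.15],
    [0.8, -0.72, 0, 0, 0, -0.2],
    [0.9, -0.82, 0, 0, 0, -0.2],
  ],
  fingers=-1,
  force=12,
)

```text
t: 0.78
tool_pos: [0.3149, -0.3499, 0.4045]
orientation: [-2.78, -1.463, -0.001]
force: [-0.4, 0.1, 0.6]
opening: 0.0931
gripper_force: 0.0
```

```bash
cat >> h.py <<'E'
from scipy.spatial.transform import Rotation as R
Rd=R.from_matrix(np.array([[0,1,0],[1,0,0],[0,0,-1.]]))
def go(p):
    s=read_state(); r=R.from_rotvec(s['orientation'])
    print('t',round(s['t'],2),'at',np.round(s['tool_pos'],4),'op',round(s['opening'],4),'F',np.round(s['force'],1),'inc',np.round(np.r_[r.inv().apply(np.array(p)-s['tool_pos'])/.2,(r.inv()*Rd).as_rotvec()/np.pi],3))
E
python3 -c "
from h import *
go([.431,-.138,.36])"
```

```text
t 0.78 at [ 0.3149 -0.3499  0.4045] op 0.0931 F [-0.4  0.1  0.6] inc [ 1.202 -0.121  0.223  0.    -0.    -0.192]
```

Request:
arm_command(
  increments=[
    [0.25, -0.03, 0.05, 0, 0, -0.04],
    [0.5, -0.05, 0.1, 0, 0, -0.08],
    [0.75, -0.08, 0.15, 0, 0, -0.12],
    [0.95, -0.1, 0.2, 0, 0, -0.16],
    [1.0, -0.11, 0.2, 0, 0, -0.192],
  ],
)

```text
t: 1.4
tool_pos: [0.4102, -0.1728, 0.3635]
orientation: [-2.215, -2.225, 0.0]
force: [0.2, -1.1, -0.5]
opening: 0.0932
gripper_force: 0.0
```

Request:
arm_command(
  increments=[
    [0.1, 0, 0, 0, 0, 0],
    [0.2, 0, 0, 0, 0, 0],
    [0.2, 0, 0, 0, 0, 0],
    [0.2, 0, 0, 0, 0, 0],
    [0.2, 0, 0, 0, 0, 0],
  ],
)

```text
t: 2.02
tool_pos: [0.4098, -0.1357, 0.3647]
orientation: [2.225, 2.218, -0.0]
force: [0.1, 0.4, 0.2]
opening: 0.0928
gripper_force: 0.0
```

```bash
python3 -c "
from h import *
go([.431,-.138,.36])
c=grab('wrist','w1.png');print(c['fx'],np.round(c['T'],3).tolist())
t=grab('top')
cv2.imwrite('pics/t2.png',cv2.resize(t['image'][260:320,170:490,::-1],None,fx=2.5,fy=2.5))"
```

```text
t 2.02 at [ 0.4098 -0.1357  0.3647] op 0.0928 F [0.1 0.4 0.2] inc [-0.011  0.106  0.024 -0.     0.    -0.001]
432.4561592222531 [[1.0, -0.004, -0.002, 0.409], [-0.004, -0.968, -0.252, -0.067], [-0.001, 0.252, -0.968, 0.344], [0.0, 0.0, 0.0, 1.0]]
```

View pics/w1.png

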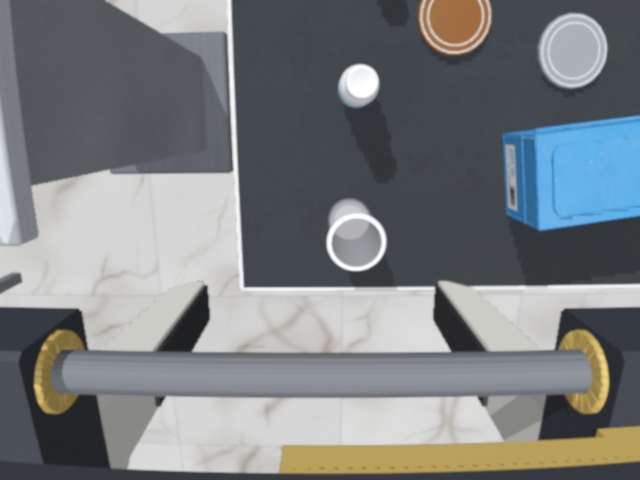

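The wrist view shows the jar rim at (356,242) with its base near (350,219), the white bottle at (360,86) and the tip box at right (600,165).

```bash
python3 -c "
from h import *
w=grab('wrist');t=grab('top')
def rim(c,box):
    x0,y0,x1,y1=box;g=cv2.cvtColor(c['image'],cv2.COLOR_RGB2GRAY)[y0:y1,x0:x1]
    m=((g>185)*255).astype(np.uint8)
    k=max(cv2.findContours(m,cv2.RETR_EXTERNAL,cv2.CHAIN_APPROX_NONE)[0],key=cv2.contourArea)
    e=cv2.fitEllipse(cv2.convexHull(k)); return e[0][0]+x0,e[0][1]+y0,e[1]
for c,b in((w,(315,200,400,283)),(t,(445,280,482,318))):
    e=rim(c,b);p=onz(c,*e[:2],.078);print(e,p)
for c,u,v in ((t,464.2,299.8),(w,356,242)): print(onz(c,u,v,.078))
p=onz(w,355.5,243,.078)
# white bottle control
print(onz(w,361,83,.053))
"
```

```text
(355.0005989074707, 238.2690544128418, (58.380374908447266, 66.78076934814453)) [ 0.43043514 -0.13449124  0.078     ]
(461.8589973449707, 299.65188217163086, (23.252243041992188, 29.114532470703125)) [ 0.43152753 -0.13369266  0.078     ]
[ 0.43133308 -0.13738941  0.078     ]
[ 0.43111013 -0.13694477  0.078     ]
[ 0.43491502 -0.03798352  0.053     ]
```

Request:
arm_command(
  increments=[
    [-0.007, 0.1, 0.1, 0, 0, 0],
    [-0.007, 0.106, 0.3, 0, 0, 0],
    [-0.007, 0.106, 0.5, 0, 0, 0],
    [-0.007, 0.106, 0.7, 0, 0, 0],
    [-0.007, 0.106, 0.763, 0, 0, 0],
  ],
)

```text
t: 2.85
tool_pos: [0.4298, -0.1361, 0.2096]
orientation: [-2.221, -2.215, 0.003]
force: [-0.7, -0.8, 0.3]
opening: 0.0928
gripper_force: 0.0
```

Request:
arm_command(
  increments=[
    [0, 0, 0, 0, 0, 0],
    [0, 0, 0, 0, 0, 0],
    [0, 0, 0, 0, 0, 0],
    [0, 0, 0, 0, 0, 0],
    [0, 0, 0, 0, 0, 0],
  ],
  fingers=1,
  force=12,
)

```text
t: 3.48
tool_pos: [0.4312, -0.1366, 0.2126]
orientation: [2.224, 2.218, 0.0]
force: [0.7, -0.4, 1.1]
opening: 0.0477
gripper_force: 0.0
```

Request:
arm_command(
  increments=[
    [0, 0, 0, 0, 0, 0],
    [0, 0, 0, 0, 0, 0],
    [0, 0, 0, 0, 0, 0],
    [0, 0, 0, 0, 0, 0],
    [0, 0, 0, 0, 0, 0],
  ],
)

```text
t: 4.1
tool_pos: [0.4311, -0.1365, 0.2122]
orientation: [2.224, 2.219, 0.0]
force: [0.7, -0.3, 1.0]
opening: 0.0365
gripper_force: 12.0
```

Request:
arm_command(
  increments=[
    [0, 0, -0.1, 0, 0, 0],
    [0, 0, -0.25, 0, 0, 0],
    [0.05, 0.03, -0.4, 0, 0, 0],
    [0.15, 0.07, -0.55, 0, 0, 0],
    [0.3, 0.14, -0.6, 0, 0, 0],
  ],
)

```text
t: 4.72
tool_pos: [0.4598, -0.0766, 0.3343]
orientation: [2.224, 2.215, 0.002]
force: [0.6, -0.1, -1.2]
opening: 0.0368
gripper_force: 12.0
```

Request:
arm_command(
  increments=[
    [0.2, 0.09, 0, 0, 0, 0],
    [0.4, 0.18, 0, 0, 0, 0],
    [0.6, 0.27, 0, 0, 0, 0],
    [0.8, 0.36, 0, 0, 0, 0],
    [1.0, 0.45, 0, 0, 0, 0],
  ],
)

```text
t: 5.35
tool_pos: [0.5499, 0.1246, 0.3316]
orientation: [-2.224, -2.219, 0.001]
force: [1.1, 0.2, 0.1]
opening: 0.0371
gripper_force: 12.0
```

Request:
arm_command(
  increments=[
    [0.2, 0.09, 0, 0, 0, 0],
    [0.35, 0.17, 0, 0, 0, 0],
    [0.45, 0.23, 0, 0, 0, 0],
    [0.52, 0.25, 0, 0, 0, 0],
    [0.52, 0.25, 0, 0, 0, 0],
  ],
)

```text
t: 5.98
tool_pos: [0.5997, 0.2276, 0.3316]
orientation: [-2.223, -2.219, 0.001]
force: [0.0, -0.9, -0.5]
opening: 0.0365
gripper_force: 12.0
```

```bash
python3 -c "
from h import *
go([.600,.228,.2258])
c=grab('wrist','w2.png')"
```

```text
t 5.97 at [0.5997 0.2276 0.3316] op 0.0365 F [ 0.  -0.9 -0.5] inc [ 0.002  0.002  0.529 -0.     0.    -0.   ]
```

View pics/w2.png

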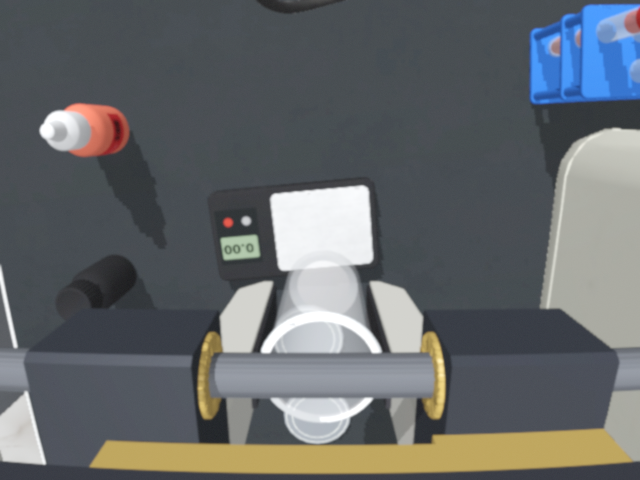

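The jar is held upright, with its bottom at about (322,285). The pan shows at (322,229), the dropper bottle at (90,130) and the black bottle at (95,287).

```bash
python3 -c "
from h import *
c=grab('wrist')
P=[onz(c,u,v,.013) for u,v in((271,193),(368,186),(373,264),(278,270))]
print(np.mean(P,0),[np.round(p,4) for p in P])
print('dropper tip',onz(c,47,131,.073),'body base',onz(c,108,129,.03), 'jar bottom',onz(c,322,285,.119))
"
```

```text
[0.59945245 0.22648089 0.013     ] [array([0.5638, 0.2523, 0.013 ]), array([0.631, 0.257, 0.013]), array([0.6359, 0.2005, 0.013 ]), array([0.5671, 0.1961, 0.013 ])]
dropper tip [0.44645625 0.29708926 0.073     ] body base [0.46108445 0.29737286 0.03      ] jar bottom [0.59903236 0.22410961 0.119     ]
```

Request:
arm_command(
  increments=[
    [0, 0, 0.15, 0, 0, 0],
    [0, 0, 0.3, 0, 0, 0],
    [0, 0, 0.42, 0, 0, 0],
    [0, 0, 0.5, 0, 0, 0],
    [0, 0, 0.527, 0, 0, 0],
  ],
)

```text
t: 6.7
tool_pos: [0.5996, 0.2264, 0.2258]
orientation: [-2.224, -2.218, 0.002]
force: [-0.7, 0.5, -1.2]
opening: 0.0364
gripper_force: 12.0
```

Request:
arm_command(
  increments=[
    [0, 0, 0, 0, 0, 0],
    [0, 0, 0, 0, 0, 0],
    [0, 0, 0, 0, 0, 0],
    [0, 0, 0.002, 0, 0, 0],
    [0, 0, 0.002, 0, 0, 0],
  ],
)

```text
t: 7.32
tool_pos: [0.6, 0.2271, 0.2265]
orientation: [2.224, 2.219, 0.0]
force: [-0.2, 0.1, -0.6]
opening: 0.0365
gripper_force: 12.0
```

Request:
arm_command(
  increments=[
    [0, 0, 0, 0, 0, 0],
    [0, 0, 0, 0, 0, 0],
    [0, 0, 0, 0, 0, 0],
    [0, 0, 0, 0, 0, 0],
    [0, 0, 0, 0, 0, 0],
  ],
  fingers=-1,
)

```text
t: 7.95
tool_pos: [0.6, 0.227, 0.2263]
orientation: [-2.224, -2.219, 0.0]
force: [-0.1, 0.4, -0.2]
opening: 0.0821
gripper_force: 0.0
```

Request:
arm_command(
  increments=[
    [0, 0, 0, 0, 0, 0],
    [0, 0, 0, 0, 0, 0],
    [0, 0, -0.1, 0, 0, 0],
    [0, 0, -0.25, 0, 0, 0],
    [0, 0, -0.4, 0, 0, 0],
  ],
)

```text
t: 8.57
tool_pos: [0.6001, 0.2271, 0.3089]
orientation: [2.224, 2.218, 0.002]
force: [-0.9, 0.4, -0.2]
opening: 0.0931
gripper_force: 0.0
```

Request:
arm_command(
  increments=[
    [0, 0, -0.1, 0, 0, 0],
    [0, 0, -0.25, 0, 0, 0],
    [0, -0.1, -0.27, 0, 0, 0],
    [-0.15, -0.3, -0.27, 0, 0, 0],
    [-0.3, -0.5, -0.27, 0, 0, 0],
  ],
)

```text
t: 9.2
tool_pos: [0.4987, 0.1668, 0.3609]
orientation: [2.223, 2.219, 0.0]
force: [0.1, -1.4, 1.6]
opening: 0.093
gripper_force: 0.0
```

```bash
python3 -c "
from h import *
go([.440,.090,.36])
grab('top','t3.png')"
```

```text
t 9.2 at [0.4987 0.1668 0.3609] op 0.093 F [ 0.1 -1.4  1.6] inc [-0.385 -0.293  0.004  0.     0.    -0.001]
```

View pics/t3.png

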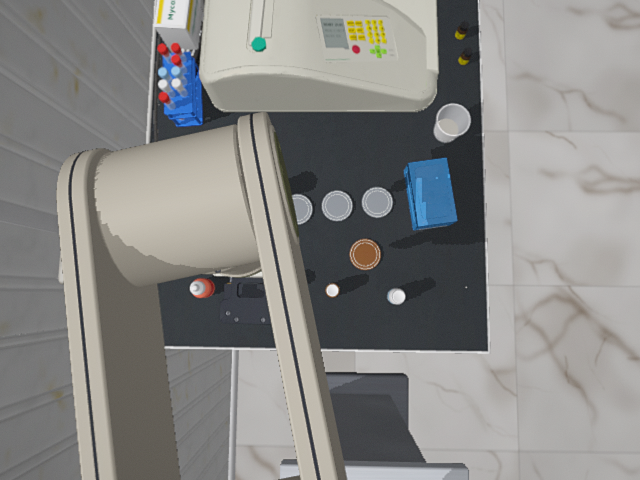

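The arm hides the balance in this picture. I'll look at the black bottle with the wrist camera instead.

Request:
arm_command(
  increments=[
    [-0.15, -0.12, 0, 0, 0, 0],
    [-0.3, -0.25, 0, 0, 0, 0],
    [-0.385, -0.293, 0, 0, 0, 0],
    [-0.385, -0.293, 0, 0, 0, 0],
    [-0.385, -0.293, 0, 0, 0, 0],
  ],
)

```text
t: 9.88
tool_pos: [0.4416, 0.0908, 0.3608]
orientation: [2.224, 2.218, 0.001]
force: [0.7, 0.2, -0.4]
opening: 0.0929
gripper_force: 0.0
```

```bash
python3 -c "
from h import *
go([.440,.090,.36])
grab('wrist','w3.png')"
```

```text
t 9.88 at [0.4416 0.0908 0.3608] op 0.0929 F [ 0.7  0.2 -0.4] inc [-0.004 -0.008  0.004  0.    -0.    -0.001]
```

View pics/w3.png

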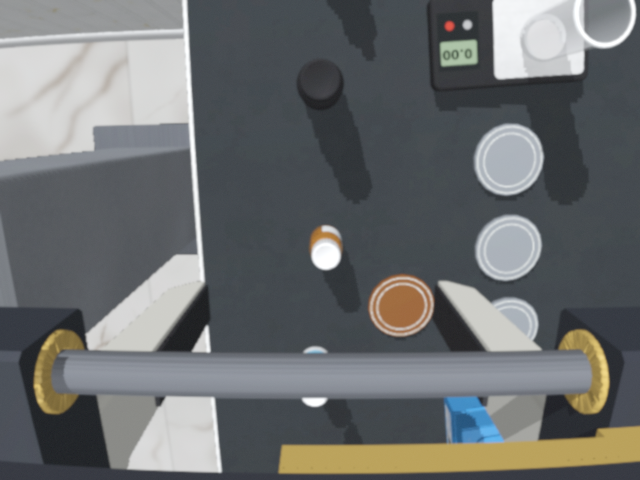

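The black bottle is seen from almost straight above, with its cap at about (321,79). The amber cap is at (326,255). The jar stands on the pan, its base at (546,39). The pads are at (508,160) and (508,247).

```bash
python3 -c "
from h import *
c=grab('wrist');t=grab('top');im=c['image']
g=cv2.cvtColor(im,cv2.COLOR_RGB2GRAY); cr=cv2.convertScaleAbs(g[45:125,280:380],alpha=4)
cv2.imwrite('pics/w3b.png',cv2.resize(cr,None,fx=6,fy=6))
print('black',onz(c,321,79,.064),onz(c,321,85,.03))
print('black top',onz(t,263.5,292,.06))
print('amber',onz(c,326,256,.048)); print('jar base',onz(c,546,39,.013))
hs=cv2.cvtColor(im,cv2.COLOR_RGB2HSV)
w=((hs[...,1]<60)&(g>105)).astype(np.uint8)
for b in((470,120,550,200),(470,210,550,285)):
    m=cv2.moments(w[b[1]:b[3],b[0]:b[2]],True);print('pad',onz(c,b[0]+m['m10']/m['m00'],b[1]+m['m01']/m['m00'],.005))
print('pan',np.mean([onz(c,u,v,.013) for u,v in((493,80),(583,75))],0))
"
```

```text
black [0.44111455 0.18959707 0.064     ] [0.44110859 0.18929754 0.03      ]
black top [0.44003589 0.18565413 0.06      ]
amber [0.44426272 0.0727956  0.048     ]
jar base [0.60433621 0.22540981 0.013     ]
pad [0.58669426 0.13777708 0.005     ]
pad [0.59355969 0.06660048 0.005     ]
pan [0.60100905 0.19836914 0.013     ]
```

View pics/w3b.png

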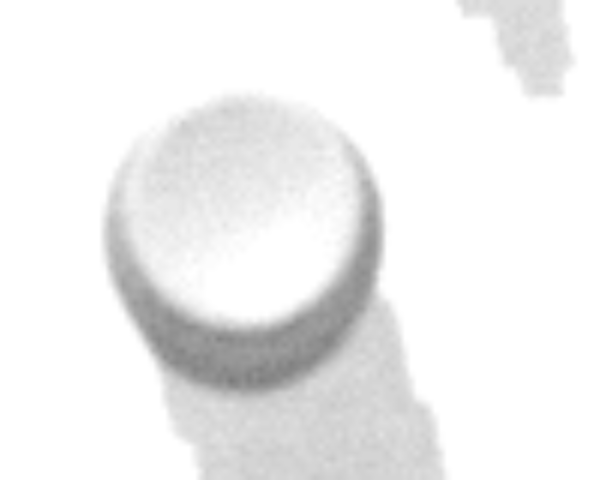

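The enhanced crop centres the cap on pixel (321,80), so the black bottle is at about (0.441, 0.188).

Request:
arm_command(
  increments=[
    [0.2, 0, 0, 0, 0, 0],
    [0.4, 0, 0.1, 0, 0, 0],
    [0.486, -0.002, 0.25, 0, 0, 0],
    [0.486, -0.002, 0.4, 0, 0, 0],
    [0.486, -0.002, 0.55, 0, 0, 0],
  ],
)

```text
t: 10.65
tool_pos: [0.4409, 0.1886, 0.2492]
orientation: [-2.222, -2.22, 0.0]
force: [-0.4, -0.1, 0.7]
opening: 0.0928
gripper_force: 0.0
```

Request:
arm_command(
  increments=[
    [0, 0, 0.1, 0, 0, 0],
    [0, 0, 0.2, 0, 0, 0],
    [0, 0, 0.264, 0, 0, 0],
    [0, 0, 0.264, 0, 0, 0],
    [0, 0, 0.264, 0, 0, 0],
  ],
)

```text
t: 11.28
tool_pos: [0.4413, 0.1879, 0.1982]
orientation: [2.224, 2.219, 0.001]
force: [0.3, 0.2, 1.0]
opening: 0.0931
gripper_force: 0.0
```

Request:
arm_command(
  increments=[
    [0, 0, 0, 0, 0, 0],
    [0, 0, 0, 0, 0, 0],
    [0, 0, 0, 0, 0, 0],
    [0, 0, 0, 0, 0, 0],
    [0, 0, 0, 0, 0, 0],
  ],
  fingers=1,
)

```text
t: 11.9
tool_pos: [0.4409, 0.1876, 0.1976]
orientation: [-2.224, -2.219, 0.0]
force: [0.6, -1.0, -0.2]
opening: 0.0475
gripper_force: 0.0
```

Request:
arm_command(
  increments=[
    [0, 0, 0, 0, 0, 0],
    [0, 0, 0, 0, 0, 0],
    [0, 0, 0, 0, 0, 0],
    [0, 0, 0, 0, 0, 0],
    [0, 0, 0, 0, 0, 0],
  ],
)

```text
t: 12.52
tool_pos: [0.4409, 0.1877, 0.1975]
orientation: [-2.224, -2.219, 0.0]
force: [-0.8, 0.3, -0.5]
opening: 0.0311
gripper_force: 12.0
```

```bash
python3 -c "
from h import *
go([.5875,.1376,.204])"
```

```text
t 12.53 at [0.4409 0.1877 0.1975] op 0.0311 F [-0.8  0.3 -0.5] inc [-0.248  0.734 -0.032 -0.     0.    -0.001]
```

Request:
arm_command(
  increments=[
    [0, 0, -0.1, 0, 0, 0],
    [0, 0, -0.25, 0, 0, 0],
    [-0.05, 0.1, -0.4, 0, 0, 0],
    [-0.12, 0.3, -0.45, 0, 0, 0],
    [-0.2, 0.5, -0.45, 0, 0, 0],
  ],
)

```text
t: 13.15
tool_pos: [0.5423, 0.1473, 0.2893]
orientation: [2.222, 2.218, 0.004]
force: [0.0, 0.6, -0.1]
opening: 0.0312
gripper_force: 12.0
```

Request:
arm_command(
  increments=[
    [-0.04, 0.15, 0, 0, 0, 0],
    [-0.05, 0.233, 0, 0, 0, 0],
    [-0.05, 0.233, 0.05, 0, 0, 0],
    [-0.05, 0.233, 0.15, 0, 0, 0],
    [-0.05, 0.233, 0.25, 0, 0, 0],
  ],
)

```text
t: 13.78
tool_pos: [0.5862, 0.1375, 0.2353]
orientation: [-2.223, -2.218, 0.002]
force: [-0.5, 0.0, -0.5]
opening: 0.0314
gripper_force: 12.0
```

Request:
arm_command(
  increments=[
    [0, 0, 0.08, 0, 0, 0],
    [0, 0, 0.14, 0, 0, 0],
    [0, 0, 0.168, 0, 0, 0],
    [0, 0, 0.172, 0, 0, 0],
    [0, 0, 0.173, 0, 0, 0],
  ],
)

```text
t: 14.4
tool_pos: [0.5877, 0.1373, 0.2036]
orientation: [2.224, 2.218, 0.001]
force: [0.1, 0.2, -1.6]
opening: 0.0313
gripper_force: 12.0
```

```bash
python3 -c "
from h import *
go([.5875,.1376,.203])"
```

```text
t 14.4 at [0.5877 0.1373 0.2036] op 0.0313 F [ 0.1  0.2 -1.6] inc [ 0.001 -0.001  0.003  0.    -0.    -0.001]
```

Request:
arm_command(
  increments=[
    [0, 0, 0, 0, 0, 0],
    [0, 0, 0, 0, 0, 0],
    [0, 0, 0, 0, 0, 0],
    [0, 0, 0, 0, 0, 0],
    [0, 0, 0, 0, 0, 0],
  ],
  fingers=-1,
)

```text
t: 15.02
tool_pos: [0.5873, 0.1373, 0.2029]
orientation: [-2.224, -2.219, -0.0]
force: [-0.2, -0.1, 0.7]
opening: 0.0765
gripper_force: 0.0
```

Request:
arm_command(
  increments=[
    [0, 0, 0, 0, 0, 0],
    [0, 0, -0.1, 0, 0, 0],
    [0, 0, -0.25, 0, 0, 0],
    [0, 0, -0.45, 0, 0, 0],
    [0, 0, -0.65, 0, 0, 0],
  ],
)

```text
t: 15.65
tool_pos: [0.5873, 0.1373, 0.3358]
orientation: [2.224, 2.218, 0.002]
force: [0.3, 0.4, 0.1]
opening: 0.0931
gripper_force: 0.0
```

Request:
arm_command(
  increments=[
    [0, -0.1, -0.12, 0, 0, 0],
    [0.1, -0.3, -0.13, 0, 0, 0],
    [0.2, -0.5, -0.13, 0, 0, 0],
    [0.3, -0.7, -0.13, 0, 0, 0],
    [0.32, -0.71, -0.13, 0, 0, 0],
  ],
)

```text
t: 16.27
tool_pos: [0.4436, 0.2027, 0.3605]
orientation: [2.221, 2.221, 0.002]
force: [0.4, -0.9, 0.1]
opening: 0.0929
gripper_force: 0.0
```

Request:
arm_command(
  increments=[
    [0, 0, 0, 0, 0, 0],
    [0, 0, 0, 0, 0, 0],
    [0, 0, 0, 0, 0, 0],
    [0, 0, 0, 0, 0, 0],
    [0, 0, 0, 0, 0, 0],
  ],
)

```text
t: 16.9
tool_pos: [0.4457, 0.2014, 0.3588]
orientation: [-2.225, -2.218, 0.001]
force: [0.4, 0.1, -0.1]
opening: 0.093
gripper_force: 0.0
```

```bash
python3 -c "
from h import *
go([.445,.2,.36])
grab('wrist','w4.png')"
```

```text
t 16.9 at [0.4457 0.2014 0.3588] op 0.093 F [ 0.4  0.1 -0.1] inc [-0.007 -0.004 -0.006 -0.     0.    -0.001]
```

View pics/w4.png

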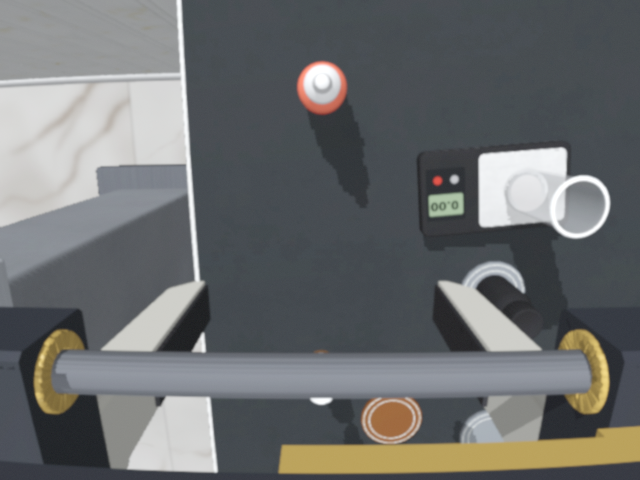

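The dropper bottle is seen from nearly straight above, with its tip at (322,83) and body at (322,88). The black bottle stands on pad a at about (505,300). The jar rim is at (579,207), and the pan is at about (523,187).

```bash
python3 -c "
from h import *
c=grab('wrist');im=c['image']
hs=cv2.cvtColor(im,cv2.COLOR_RGB2HSV);g=cv2.cvtColor(im,cv2.COLOR_RGB2GRAY)
m=((hs[...,1]>110)&(g>50)).astype(np.uint8)*255; m[:50]=0;m[120:]=0;m[:,:280]=0;m[:,360:]=0
k=max(cv2.findContours(m,0,1)[0],key=cv2.contourArea);print(cv2.boundingRect(k),cv2.fitEllipse(cv2.convexHull(k)))
print('tip',onz(c,322,83,.073)); (u,v),_,_=cv2.fitEllipse(cv2.convexHull(k)); print('body',onz(c,u,v,.03))
g2=((g>195)*255).astype(np.uint8)
print('rim',onz(c,579.5,207,.091)); print('pan',np.mean([onz(c,*p,.013) for p in((479,154),(564.5,148),(567,220),(482,227))],0)); print('base',onz(c,529,190,.018))
cv2.imwrite('pics/w4b.png',cv2.resize(im[135:350,400:620,::-1],None,fx=2.7,fy=2.7,interpolation=2))
"
```

```text
(297, 62, 50, 53) ((321.70684814453125, 87.51232147216797), (49.343746185302734, 53.43252182006836), 176.5862579345703)
tip [0.44554185 0.2965843  0.073     ]
body [0.44540528 0.29785725 0.03      ]
rim [0.59906374 0.22627174 0.091     ]
pan [0.60027609 0.2270339  0.013     ]
base [0.60219417 0.22610944 0.018     ]
```

View pics/w4b.png

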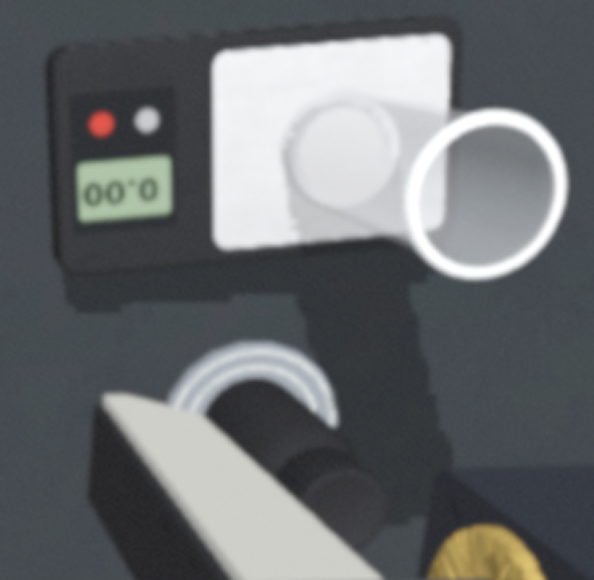

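The jar rim measures within about 1.5 mm of the pan middle, and the black bottle stands centred on pad a. Next is the dropper bottle at (0.4455, 0.297).

Request:
arm_command(
  increments=[
    [0.2, 0, 0, 0, 0, 0],
    [0.4, 0, 0.05, 0, 0, 0],
    [0.478, 0, 0.2, 0, 0, 0],
    [0.478, 0, 0.38, 0, 0, 0],
    [0.478, 0, 0.55, 0, 0, 0],
  ],
)

```text
t: 17.62
tool_pos: [0.4455, 0.2976, 0.2478]
orientation: [2.223, 2.22, -0.0]
force: [0.3, -0.3, 0.2]
opening: 0.0929
gripper_force: 0.0
```

Request:
arm_command(
  increments=[
    [0, 0, 0.1, 0, 0, 0],
    [0, 0, 0.2, 0, 0, 0],
    [0, 0, 0.27, 0, 0, 0],
    [0, 0, 0.27, 0, 0, 0],
    [0, 0, 0.27, 0, 0, 0],
  ],
)

```text
t: 18.25
tool_pos: [0.4461, 0.2974, 0.1957]
orientation: [2.224, 2.218, 0.002]
force: [0.5, 0.6, 0.4]
opening: 0.0935
gripper_force: 0.0
```

Request:
arm_command(
  increments=[
    [0, 0, 0, 0, 0, 0],
    [0, 0, 0, 0, 0, 0],
    [0, 0, 0, 0, 0, 0],
    [0, 0, 0, 0, 0, 0],
    [0, 0, 0, 0, 0, 0],
  ],
  fingers=1,
)

```text
t: 18.88
tool_pos: [0.4457, 0.2973, 0.1949]
orientation: [2.224, 2.219, -0.0]
force: [0.6, -0.2, 0.7]
opening: 0.0476
gripper_force: 0.0
```

Request:
arm_command(
  increments=[
    [0, 0, 0, 0, 0, 0],
    [0, 0, 0, 0, 0, 0],
    [0, 0, 0, 0, 0, 0],
    [0, 0, 0, 0, 0, 0],
    [0, 0, 0, 0, 0, 0],
  ],
)

```text
t: 19.5
tool_pos: [0.4457, 0.2972, 0.1949]
orientation: [-2.224, -2.219, 0.0]
force: [0.2, -0.9, -0.1]
opening: 0.0323
gripper_force: 12.0
```

```bash
python3 -c "
from h import *
go([.601,-.005,.200])"
```

```text
t 19.5 at [0.4457 0.2972 0.1949] op 0.0323 F [ 0.2 -0.9 -0.1] inc [-1.509e+00  7.800e-01 -2.600e-02 -0.000e+00  0.000e+00 -1.000e-03]
```

Request:
arm_command(
  increments=[
    [0, 0, -0.1, 0, 0, 0],
    [0, 0, -0.25, 0, 0, 0],
    [0, 0, -0.45, 0, 0, 0],
    [-0.05, 0.02, -0.62, 0, 0, 0],
    [-0.2, 0.1, -0.65, 0, 0, 0],
  ],
)

```text
t: 20.12
tool_pos: [0.4662, 0.2581, 0.3284]
orientation: [2.22, 2.22, 0.008]
force: [1.2, 0.1, -0.6]
opening: 0.0324
gripper_force: 12.0
```

Request:
arm_command(
  increments=[
    [-0.2, 0.1, 0, 0, 0, 0],
    [-0.4, 0.2, 0, 0, 0, 0],
    [-0.6, 0.3, 0, 0, 0, 0],
    [-0.8, 0.4, 0, 0, 0, 0],
    [-1.0, 0.5, 0, 0, 0, 0],
  ],
)

```text
t: 20.75
tool_pos: [0.5656, 0.0556, 0.3249]
orientation: [-2.224, -2.219, -0.0]
force: [0.2, 0.7, -0.3]
opening: 0.0327
gripper_force: 12.0
```

Request:
arm_command(
  increments=[
    [-0.15, 0.1, 0, 0, 0, 0],
    [-0.27, 0.16, 0, 0, 0, 0],
    [-0.309, 0.177, 0.05, 0, 0, 0],
    [-0.309, 0.177, 0.2, 0, 0, 0],
    [-0.309, 0.177, 0.35, 0, 0, 0],
  ],
)

```text
t: 21.38
tool_pos: [0.5999, -0.0043, 0.2536]
orientation: [-2.224, -2.219, -0.0]
force: [0.5, -0.2, -1.7]
opening: 0.0325
gripper_force: 12.0
```

Request:
arm_command(
  increments=[
    [0, 0, 0.1, 0, 0, 0],
    [0, 0, 0.19, 0, 0, 0],
    [0, 0, 0.25, 0, 0, 0],
    [0, 0, 0.27, 0, 0, 0],
    [0, 0, 0.273, 0, 0, 0],
  ],
)

```text
t: 22.0
tool_pos: [0.6007, -0.005, 0.2007]
orientation: [2.224, 2.218, 0.001]
force: [-0.2, -0.5, 0.0]
opening: 0.0327
gripper_force: 12.0
```

```bash
python3 -c "
from h import *
go([.601,-.005,.200])"
```

```text
t 22.0 at [ 0.6007 -0.005   0.2007] op 0.0327 F [-0.2 -0.5  0. ] inc [-0.     0.002  0.004  0.     0.    -0.001]
```

Request:
arm_command(
  increments=[
    [0, 0, 0, 0, 0, 0],
    [0, 0, 0, 0, 0, 0],
    [0, 0, 0, 0, 0, 0],
    [0, 0, 0, 0, 0, 0],
    [0, 0, 0, 0, 0, 0],
  ],
  fingers=-1,
)

```text
t: 22.62
tool_pos: [0.6004, -0.0049, 0.2004]
orientation: [-2.224, -2.219, 0.0]
force: [-0.0, 0.7, -0.4]
opening: 0.0779
gripper_force: 0.0
```

Request:
arm_command(
  increments=[
    [0, 0, 0, 0, 0, 0],
    [0, 0, -0.1, 0, 0, 0],
    [0, 0, -0.25, 0, 0, 0],
    [0, 0, -0.45, 0, 0, 0],
    [0, 0, -0.65, 0, 0, 0],
  ],
)

```text
t: 23.25
tool_pos: [0.6003, -0.0049, 0.3332]
orientation: [2.224, 2.218, 0.001]
force: [0.2, 0.6, -0.4]
opening: 0.0926
gripper_force: 0.0
```

Request:
arm_command(
  increments=[
    [0.1, -0.2, 0, 0, 0, 0],
    [0.2, -0.4, 0, 0, 0, 0],
    [0.3, -0.6, 0, 0, 0, 0],
    [0.39, -0.783, 0, 0, 0, 0],
    [0.39, -0.783, 0, 0, 0, 0],
  ],
)

```text
t: 23.88
tool_pos: [0.4423, 0.0744, 0.3316]
orientation: [2.222, 2.22, 0.002]
force: [-0.1, -0.3, -0.1]
opening: 0.0931
gripper_force: 0.0
```

```bash
python3 -c "
from h import *
go([.4443,.0728,.194])
t=grab('top','t5.png')"
```

```text
t 23.88 at [0.4423 0.0744 0.3316] op 0.0931 F [-0.1 -0.3 -0.1] inc [-0.008  0.009  0.688  0.    -0.    -0.   ]
```

View pics/t5.png

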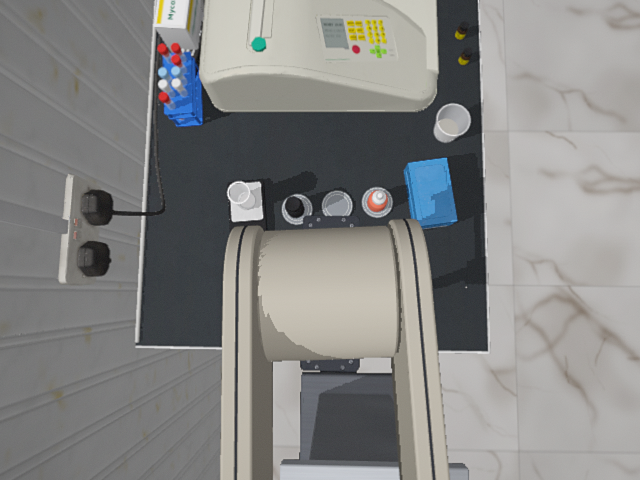

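The top view shows the dropper bottle upright on pad c at (377,201), the black bottle on pad a at (296,207) and the jar on the pan at (240,195). Now the amber vial.

Request:
arm_command(
  increments=[
    [0, 0, 0, 0, 0, 0],
    [0, 0, 0.1, 0, 0, 0],
    [0, 0, 0.25, 0, 0, 0],
    [0, 0, 0.4, 0, 0, 0],
    [0, 0, 0.5, 0, 0, 0],
  ],
)

```text
t: 24.55
tool_pos: [0.4445, 0.0728, 0.2291]
orientation: [-2.225, -2.217, 0.002]
force: [-0.2, 0.5, -0.4]
opening: 0.0925
gripper_force: 0.0
```

Request:
arm_command(
  increments=[
    [0, 0, 0.08, 0, 0, 0],
    [0, 0, 0.15, 0, 0, 0],
    [0, 0, 0.183, 0, 0, 0],
    [0, 0, 0.183, 0, 0, 0],
    [0, 0, 0.183, 0, 0, 0],
  ],
)

```text
t: 25.18
tool_pos: [0.4444, 0.0735, 0.1944]
orientation: [2.224, 2.218, 0.001]
force: [0.5, 1.1, -1.1]
opening: 0.0932
gripper_force: 0.0
```

Request:
arm_command(
  increments=[
    [0, 0, 0, 0, 0, 0],
    [0, 0, 0, 0, 0, 0],
    [0, 0, 0, 0, 0, 0],
    [0, 0, 0, 0, 0, 0],
    [0, 0, 0, 0, 0, 0],
  ],
  fingers=1,
)

```text
t: 25.8
tool_pos: [0.444, 0.0734, 0.1937]
orientation: [-2.224, -2.219, -0.0]
force: [0.0, 0.2, -0.2]
opening: 0.0475
gripper_force: 0.0
```

Request:
arm_command(
  increments=[
    [0, 0, 0, 0, 0, 0],
    [0, 0, 0, 0, 0, 0],
    [0, 0, 0, 0, 0, 0],
    [0, 0, 0, 0, 0, 0],
    [0, 0, 0, 0, 0, 0],
  ],
)

```text
t: 26.42
tool_pos: [0.444, 0.0735, 0.1937]
orientation: [-2.224, -2.219, -0.0]
force: [-0.9, -0.2, 0.1]
opening: 0.0244
gripper_force: 12.0
```

```bash
python3 -c "
from h import *
go([.5943,.0663,.199])"
```

```text
t 26.43 at [0.444  0.0735 0.1937] op 0.0244 F [-0.9 -0.2  0.1] inc [-0.034  0.752 -0.026 -0.    -0.    -0.001]
```

Request:
arm_command(
  increments=[
    [0, 0, -0.1, 0, 0, 0],
    [0, 0, -0.25, 0, 0, 0],
    [0, 0, -0.45, 0, 0, 0],
    [0, 0.1, -0.5, 0, 0, 0],
    [-0.015, 0.3, -0.5, 0, 0, 0],
  ],
)

```text
t: 27.05
tool_pos: [0.5048, 0.0705, 0.2956]
orientation: [2.222, 2.218, 0.004]
force: [0.2, -1.1, 0.6]
opening: 0.0244
gripper_force: 12.0
```

Request:
arm_command(
  increments=[
    [-0.01, 0.2, 0, 0, 0, 0],
    [-0.018, 0.4, 0, 0, 0, 0],
    [-0.019, 0.451, 0, 0, 0, 0],
    [-0.019, 0.451, 0.05, 0, 0, 0],
    [-0.019, 0.451, 0.2, 0, 0, 0],
  ],
)

```text
t: 27.68
tool_pos: [0.594, 0.0664, 0.2545]
orientation: [2.223, 2.218, 0.003]
force: [1.6, -0.2, -0.4]
opening: 0.0246
gripper_force: 12.0
```

Request:
arm_command(
  increments=[
    [0, 0, 0.1, 0, 0, 0],
    [0, 0, 0.19, 0, 0, 0],
    [0, 0, 0.25, 0, 0, 0],
    [0, 0, 0.27, 0, 0, 0],
    [0, 0, 0.273, 0, 0, 0],
  ],
)

```text
t: 28.3
tool_pos: [0.5944, 0.0663, 0.1994]
orientation: [2.224, 2.218, 0.001]
force: [0.0, 0.6, 0.7]
opening: 0.0243
gripper_force: 12.0
```

```bash
python3 -c "
from h import *
go([.5943,.0663,.199])"
```

```text
t 28.3 at [0.5944 0.0663 0.1994] op 0.0243 F [0.  0.6 0.7] inc [ 0.    -0.001  0.002  0.    -0.    -0.001]
```

Release, rise, and move back towards the start side for a clear top view.

Request:
arm_command(
  increments=[
    [0, 0, 0, 0, 0, 0],
    [0, 0, 0, 0, 0, 0],
    [0, 0, 0, 0, 0, 0],
    [0, 0, 0, 0, 0, 0],
    [0, 0, 0, 0, 0, 0],
  ],
  fingers=-1,
)

```text
t: 28.92
tool_pos: [0.5942, 0.0663, 0.1992]
orientation: [2.224, 2.219, 0.0]
force: [0.0, -0.1, 0.1]
opening: 0.0703
gripper_force: 0.0
```

Request:
arm_command(
  increments=[
    [0, 0, 0, 0, 0, 0],
    [0, 0, -0.1, 0, 0, 0],
    [0, 0, -0.3, 0, 0, 0],
    [0, 0, -0.55, 0, 0, 0],
    [0, 0, -0.8, 0, 0, 0],
  ],
)

```text
t: 29.55
tool_pos: [0.594, 0.0663, 0.3623]
orientation: [2.224, 2.218, 0.002]
force: [1.3, -0.3, -0.1]
opening: 0.0931
gripper_force: 0.0
```

Request:
arm_command(
  increments=[
    [-0.2, -0.1, 0, 0, 0, 0],
    [-0.4, -0.2, 0, 0, 0, 0],
    [-0.6, -0.3, 0, 0, 0, 0],
    [-0.8, -0.4, 0, 0, 0, 0],
    [-1.0, -0.5, 0, 0, 0, 0],
  ],
)

```text
t: 30.18
tool_pos: [0.4929, -0.1346, 0.361]
orientation: [2.223, 2.218, 0.001]
force: [-0.6, -0.7, 1.6]
opening: 0.0928
gripper_force: 0.0
```

Request:
arm_command(
  increments=[
    [-0.2, -0.1, 0, 0, 0, 0],
    [-0.4, -0.2, 0, 0, 0, 0],
    [-0.6, -0.3, 0, 0, 0, 0],
    [-0.8, -0.4, 0, 0, 0, 0],
    [-0.8, -0.4, 0, 0, 0, 0],
  ],
)

```text
t: 30.8
tool_pos: [0.412, -0.2955, 0.3608]
orientation: [2.227, 2.213, -0.001]
force: [0.9, 1.2, 0.1]
opening: 0.093
gripper_force: 0.0
```

```bash
python3 -c "
from h import *
go([.4,-.3,.36])
c=grab('top','t6.png')
cv2.imwrite('pics/t6c.png',cv2.resize(c['image'][170:320,180:480,::-1],None,fx=2.6,fy=2.6,interpolation=2))"
```

```text
t 30.8 at [ 0.412  -0.2955  0.3608] op 0.093 F [0.9 1.2 0.1] inc [-0.023 -0.06   0.004  0.     0.001 -0.002]
```

View pics/t6c.png

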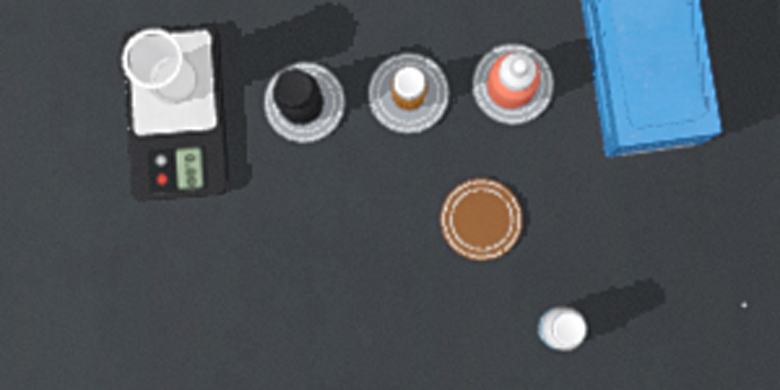

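All four stand upright on their places: jar rim (239,192), black cap (293.5,204), amber cap (337,201), dropper tip (380,195). The white bottle and the tip box look unmoved. One check of the numbers, then I hand in.

```bash
python3 -c "
from h import *
c=grab('top')
P=[onz(c,180+u/2.6,170+v/2.6,z) for u,v,z in((153,58,.091),(295,89,.069),(409,81,.053),(519,66,.078))]
G=[(.5995,.228),(.5881,.1375),(.5952,.066),(.6017,-.0055)]
for p,g in zip(P,G): print(np.round(p[:2]-g,4))
if all(np.hypot(*(p[:2]-g))<.005 for p,g in zip(P,G)): print(close_job())
"
```

```text
[ 0.001  -0.0025]
[-0.0028  0.0005]
[-0.0014 -0.0008]
[-0.0025  0.0017]
the job is handed in; nothing more can be done
None
```

The job is handed in: jar on the weighing pan, black bottle, amber vial and dropper bottle on their pads, all upright and within about 3 mm of centre by the last top view; the white bottle and tip box were not touched.

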